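# Load the ink warmer and start it on setting two

### The job

First turn the ink warmer's selector knob to its load mark (the single bar). With it there, take every empty open tin out of the wells and stand it upright in the grey tray, and stand every full ink tin in a well of its own, down on the well's floor. Then turn the selector to the two-dot mark and, last, press the start button fully down and let go. Leave the brown jar and the grey plastic bottle that stand among the tins where they are, upright.

Things in the scene. Friction and masses are not known exactly. Their poses are not given: they have to be found in the camera images.
- selector (a joint): selector knob of the ink warmer: black, with a straight grip bar 56 mm long, 14 mm wide and 36 mm high on a 56 mm disc, and a white pointer line on one half of the bar. Value in rad, growing clockwise seen from above; four sprung detents: 0 = load mark (single white bar), 0.698 = one dot, 1.396 = two dots, 2.094 = three dots; stops 0.1 rad beyond the end detents. It snaps to the nearest detent when let go, and needs about 0.15 N m to turn over a detent
- selector_grip (a point): point on the knob's axis half-way up its grip bar, 86 mm above the table; the bar's top is 12 mm higher, the disc under it 22 mm lower. Turns with the knob: its x axis runs along the bar and the pointer is at its -x end; z up
- start (a joint): start button of the warmer, travel in m: 0 = up, 0.006 = fully pressed (takes 5 N), springs back
- start_top (a point): centre of the top of the round grey start button (28 mm diameter), beside the knob on the warmer's control end; pressed straight down
- warmer: fixed ink warmer, a metal box 200 mm (its x) by 316 mm (its y) and 50 mm high; origin on the table, x and y level. The block with the four wells is at its +y end, the control end (knob and button) at its -y end
- well0 (a point): centre of the mouth of one of the four round wells in the warmer (62 mm diameter, 28 mm deep, mouth 50 mm above the table, 96 mm between neighbours); z up
- well1 (a point): centre of the mouth of one of the four round wells in the warmer (62 mm diameter, 28 mm deep, mouth 50 mm above the table, 96 mm between neighbours); z up
- well2 (a point): centre of the mouth of one of the four round wells in the warmer (62 mm diameter, 28 mm deep, mouth 50 mm above the table, 96 mm between neighbours); z up
- well3 (a point): centre of the mouth of one of the four round wells in the warmer (62 mm diameter, 28 mm deep, mouth 50 mm above the table, 96 mm between neighbours); z up
- tin0_mid (a point): centre (half-way up) of a full, closed ink tin, 54 mm diameter, 70 mm high, about 260 g, with a lid and a paper label, standing on the table; z is its axis. 42 mm of a tin stands out of a well. May be absent (None from the start)
- tin1_mid (a point): centre (half-way up) of a full, closed ink tin, 54 mm diameter, 70 mm high, about 260 g, with a lid and a paper label, standing on the table; z is its axis. 42 mm of a tin stands out of a well. May be absent (None from the start)
- tin2_mid (a point): centre (half-way up) of a full, closed ink tin, 54 mm diameter, 70 mm high, about 260 g, with a lid and a paper label, standing on the table; z is its axis. 42 mm of a tin stands out of a well. May be absent (None from the start)
- tin3_mid (a point): centre (half-way up) of a full, closed ink tin, 54 mm diameter, 70 mm high, about 260 g, with a lid and a paper label, standing on the table; z is its axis. 42 mm of a tin stands out of a well. May be absent (None from the start)
- empty0_mid (a point): centre (half-way up) of an empty, open-topped ink tin, 54 mm diameter, 70 mm high, 3 mm wall, no label, about 90 g, standing in a well at the start; z is its axis. May be absent (None from the start)
- empty1_mid (a point): centre (half-way up) of an empty, open-topped ink tin, 54 mm diameter, 70 mm high, 3 mm wall, no label, about 90 g, standing in a well at the start; z is its axis. May be absent (None from the start)
- empty2_mid (a point): centre (half-way up) of an empty, open-topped ink tin, 54 mm diameter, 70 mm high, 3 mm wall, no label, about 90 g, standing in a well at the start; z is its axis. May be absent (None from the start)
- tray_in (a point): centre of the inner floor of the fixed grey tray for empties, floor 5 mm above the table; inside 190 mm (its x) by 120 mm (its y), outside 200 x 130 mm, walls 22 mm above the table; it has room for two tins side by side along x
- jar: bystander: brown glass jar, 56 mm diameter, 85 mm high, among the tins; origin under it
- flask: bystander: grey plastic bottle with a narrow neck and black cap, 52 mm diameter, 95 mm high, among the tins; origin under it

How it is judged:
By the outcome, as a careful person would: the job done as asked, in the order asked, and still so for the second after the job is handed in, with the robot touching nothing.
Of tin0, tin1, tin2, tin3 only 3 to 4 are there at a start; the rules pass over those that are not, and their reading is None.
Of empty0, empty1, empty2 only 1 to 2 are there at a start; the rules pass over those that are not, and their reading is None.
At some moment in a run one of tin0, tin1, tin2, tin3, empty0, empty1, empty2 may be knocked a few centimetres aside while the robot is not near it.
It also fails if it takes over 210 s, if anything falls off the work surface, if the arm or the gripper's body presses on something with over 40 N, if the wrist force passes 120 N, or if a joint passes its speed limit or range.

### The arm

A 6-joint arm with a two-finger parallel gripper is mounted at the origin on the work surface. World frame = base frame: x ahead of the robot, y to its left, z up, the work surface at z = 0. Lengths are in m, angles in rad, forces in N, time in s.
With the tool pointing down it reaches from about 0.4 to 0.825 m from the base axis. Payload 7 kg.
Tool frame: the origin (TCP) lies midway between the tips of the shut fingers; the grasp point (between the pads) lies 19 mm behind it (robot.hold_point_z is the distance from the TCP to the grasp point, in m); z points along the fingers, y is the line along which they close (so a half turn about z gives the same grasp; the last joint's range is limited). The gripper opens to 85 mm and grips with 20 to 120 N. Pads are 22 mm wide; open, the fingers measure 114 mm over their backs; the gripper's body (76 mm by 85 mm) begins 54 mm behind the grasp point. The pads swing forward as they close: fully open they stand 13 mm farther back than shut.
Start: joints at [-0.963, 0.359, 0.012, 0, -1.224, -0.288], TCP at [0.212, -0.641, 0.231] pointing down, gripper open.
Joint ranges: [-3.07, 3.07], [-1.43, 2.12], [-1.02, 1.25], [-3.03, 1.67], [-3.05, -0], [-3.03, 3.03]. Speed limits (rad/s): [2.39, 2.39, 3.01, 3.14, 3.14, 3.14].

### API

Orientations are given as a unit quaternion [w, x, y, z].
In Python, from cell import robot, read_camera, camera_params gives the robot as it stands. The module is installed in compiled form; this text tells all that it offers.
- The arm moves only by the shell command python3 -m creep 'ROWS' [OPENING] [FORCE]. ROWS is JSON, a list of rows, each a list of 2 entries, a list of its own where there are three numbers: the shift along the tool's x, y, z normalised to -1 to 1, where 1 is 250 mm, then the turn, a rotation vector about the tool's x, y, z normalised to -1 to 1, where 1 is pi/4 rad. A call has 1 to 8 rows; each row is the pose to reach, as a shift and turn from the pose commanded when the call began, along the tool's axes at that moment; what a row does not reach only later rows make up. A row lasts 1/12 s, in which the tool goes at most 41.7 mm and 7.16 degrees, less where a joint would pass 70% of its speed; a pose out of reach is approached as far as the arm can. A call with a number of a shift or a turn outside -1 to 1 is refused whole. A call with a gripper value outside its range is refused whole. OPENING is the opening, from -1 (shut) to 1 (fully open), set as the call begins (- or left out, the last holds). The fingers move at their own pace and stop on an object; FORCE is the grip in N (left out, the last holds). Time passes only in rows, so rows that repeat a pose let the fingers close. It gives the time, the measured TCP pose, the force, the opening and the grip force at its end, in the units of the state.
- robot.get_state(): the state, without advancing time (a new reading comes with each control period).
- read_camera(name): name is "side" or "top"; returns the picture (420x560x3 uint8, red, green, blue); there is no depth.
- camera_params(name): a dict with "K" (3x3 intrinsics, pixels), "k1" (the pictures are not rectified: a ray, as slopes to the right and down, at radius r is drawn at 1 + k1 r^2 times it, then the intrinsics apply), "rvec" (rotation vector, rad) and "tvec" (3), from world to camera coordinates, as OpenCV has them. Camera axes: x right, y down, z forward; pixel columns grow to the right and rows downward; lengths in m; the calibration is good to about 2 mm. A picture is of the moment at which its call begins. camera_params takes no time and is no camera call.
- robot.sign_off(): hands the job in; it is judged then, once.
The state is a dict: "time": time; "q": joint angles; "qvel": joint speeds; "joint_efforts": joint torques, N m; "tcp_pos": TCP position; "orientation": TCP orientation; "force": force on the tool from outside, world axes, zero at the start; "ft_torque": the same for the moment, N m; "gripper_width": opening from 0.0 (shut) to 1.0 (fully open); "finger_force": force on a finger pad.
Only numpy, scipy, OpenCV 4.12 (cv2) and the standard library are available. Lean on these libraries where they do the work, as an engineer would, in place of code of your own. Each camera call takes 0.05 s, during which the arm holds its last target. There are 200 camera calls.

## Working session

There is one attempt and no reset: what is moved stays moved. The work goes in short steps, Python scripts to look and compute and a shell command to move; the robot and the scene stay as the last step left them, time stands still between calls to the robot, and variables do not carry over. Pictures are saved under pics/ and viewed, at most 14 in all, crops included, and the job is handed in when it is done.

```bash
mkdir -p pics; ls; python3 - <<'E'
from cell import robot, read_camera, camera_params
import cv2
for n in("top","side"):
    im=read_camera(n); cv2.imwrite(f"pics/{n}0.png",cv2.resize(im[:,:,::-1],(800,600),interpolation=cv2.INTER_CUBIC)); cv2.imwrite(f"{n}0.png",im[:,:,::-1]); print(n,camera_params(n))
print(robot.get_state())
E
```

```text
pics
top {'K': array([[470.80314305,   0.        , 283.9311974 ],
       [  0.        , 470.80314305, 212.47763933],
       [  0.        ,   0.        ,   1.        ]]), 'k1': -0.16675315862303555, 'rvec': array([ 2.16749239, -2.15837695,  0.17865821]), 'tvec': array([0.04702918, 0.55761322, 0.99923382])}
side {'K': array([[454.46811589,   0.        , 271.00702898],
       [  0.        , 454.46811589, 201.08861537],
       [  0.        ,   0.        ,   1.        ]]), 'k1': -0.11074213795962526, 'rvec': array([ 1.1304627 , -2.48053764,  0.91533841]), 'tvec': array([0.41297566, 0.35770332, 1.06717622])}
{'time': 0.1, 'q': array([-9.62886669e-01,  3.59333824e-01,  1.11728381e-02, -3.04932637e-04,
       -1.22411630e+00, -2.88095157e-01]), 'qvel': array([-4.49225766e-04, -3.13014979e-03,  1.28946266e-03,  1.07735464e-03,
        6.91680015e-05, -7.37636761e-04]), 'joint_efforts': array([-1.46253013e-03, -5.84762907e+01,  2.94106901e+01,  6.95452541e+00,
       -3.22746535e-03, -1.64888297e-05]), 'tcp_pos': array([ 0.21205178, -0.640379  ,  0.23045576]), 'orientation': array([-1.91540758e-04, -1.59175347e-01,  9.87250039e-01,  7.29502142e-04]), 'force': array([0.22664635, 0.23631518, 0.13902039]), 'ft_torque': array([ 0.0215039 , -0.02869822,  0.03699107]), 'finger_force': 0.0, 'gripper_width': 1.0051815202915833}
```

View pics/top0.png

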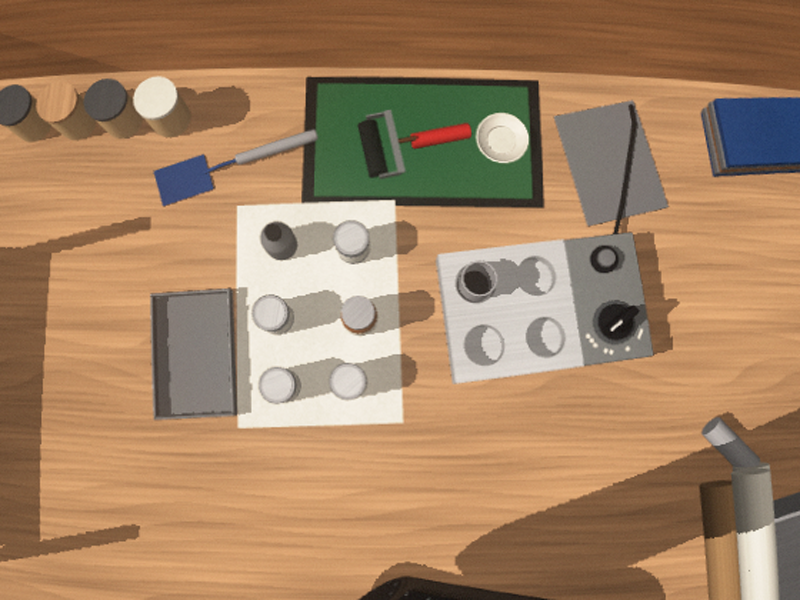

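View pics/side0.png

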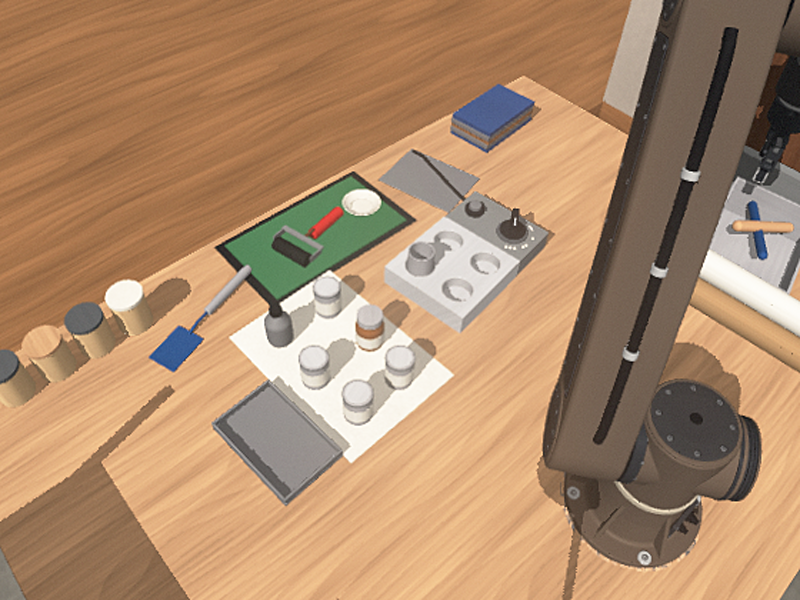

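The top view (800x600) shows full tins at (352,238), (272,313), (278,384) and (348,380), the brown jar at (358,313) and the flask at (278,240). The only empty is in the well at (475,282), the tray is at (193,353), the knob at (617,322) and the button at (606,258).

```bash
cat > h.py <<'E'
import numpy as np, cv2
from cell import robot, read_camera, camera_params
from scipy.spatial.transform import Rotation as R
def ray(n,uv):
    p=camera_params(n); f=p["K"][0,0]
    d=(np.array(uv,float)-p["K"][:2,2])/f
    u=d.copy()
    for _ in range(20): u=d/(1+p["k1"]*(u@u))
    Rm=cv2.Rodrigues(p["rvec"])[0]
    return -Rm.T@p["tvec"], Rm.T@np.array([*u,1])
def plane(n,uv,z):
    c,d=ray(n,uv); return c+d*(z-c[2])/d[2]
def proj(n,P):
    p=camera_params(n); c=cv2.Rodrigues(p["rvec"])[0]@np.array(P,float)+p["tvec"]
    u=c[:2]/c[2]; return p["K"][:2,2]+p["K"][0,0]*u*(1+p["k1"]*(u@u))
def snap(n,fn=None,box=None,s=4):
    im=read_camera(n)[:,:,::-1].copy()
    if fn:
        c=im if box is None else im[box[1]:box[3],box[0]:box[2]]
        cv2.imwrite("pics/"+fn,cv2.resize(c,None,fx=s,fy=s,interpolation=cv2.INTER_CUBIC))
    return im
def rel(target,yaw=None):
    """shift in tool axes normalised (1=.25 m) and turn about tool z (1=pi/4) to bring TCP to target, fingers closing line at world yaw"""
    s=robot.get_state(); q=s["orientation"]; r=R.from_quat([q[1],q[2],q[3],q[0]])
    sh=r.inv().apply(np.array(target)-s["tcp_pos"])/.25
    out=[sh.round(3)]
    y=r.apply([0,1,0]); out.append("yaw %.3f"%np.arctan2(y[1],y[0]))
    if yaw is not None:
        a=-(yaw-np.arctan2(y[1],y[0])); a=(a+np.pi/2)%np.pi-np.pi/2; out.append("turnz %.3f"%(a/(np.pi/4)))
    return out
E
python3 - <<'E'
from h import *
im=cv2.imread("top0.png")
c=im[155:280,300:466]; cv2.imwrite("pics/warm.png",cv2.resize(c,None,fx=4.8,fy=4.8,interpolation=cv2.INTER_CUBIC))
c=im[140:300,100:290]; cv2.imwrite("pics/tins.png",cv2.resize(c,None,fx=3.7,fy=3.7,interpolation=cv2.INTER_CUBIC))
print("cam",ray("top",(280,210))[0],ray("side",(280,210))[0])
E
```

```text
cam [0.41543603 0.07762307 1.06442475] [-0.02296402  0.597326    1.03924971]
```

View pics/warm.png

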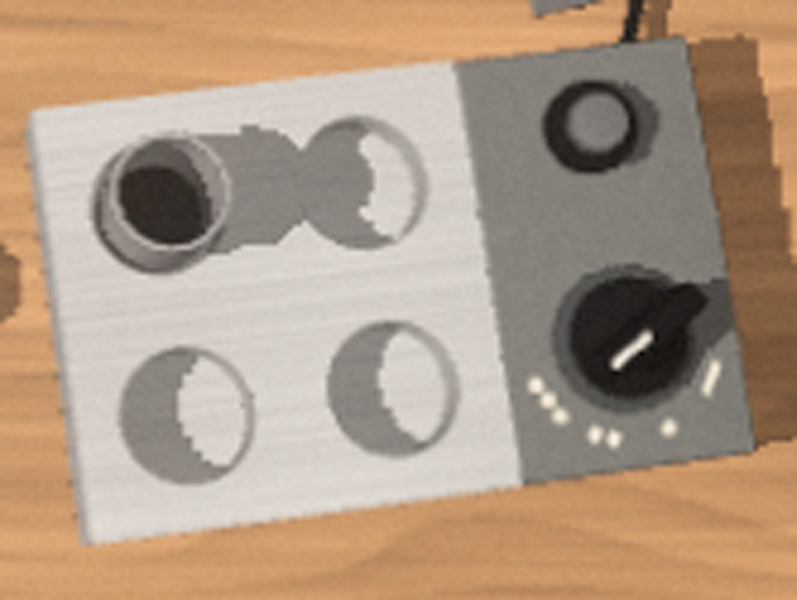

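View pics/tins.png

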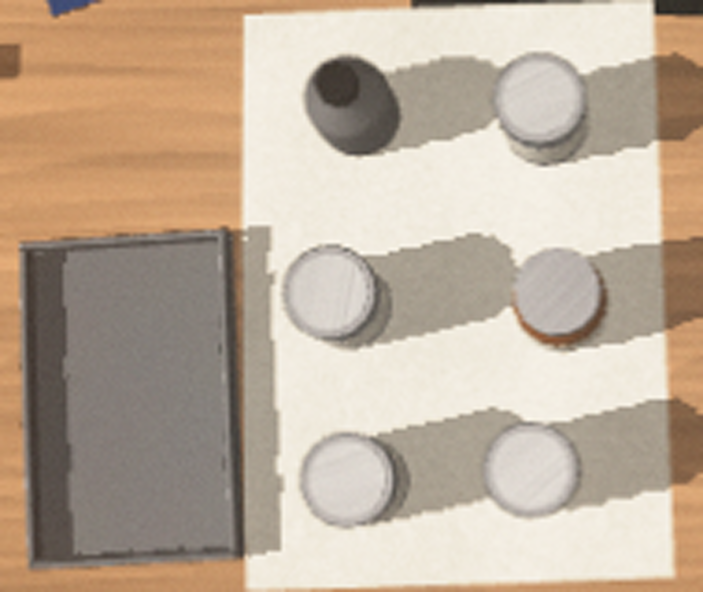

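The warmer crop shows the empty in the upper-left well, the other three wells free, and the knob pointer between the two-dot and three-dot marks. The tins crop shows lid centres at (540,98), (330,292), (348,480) and (532,469), the jar at (560,292) and the flask cap at (337,83).

```bash
python3 - <<'E'
from h import *
W=lambda x,y,z: plane("top",(300+x/4.8-.4,155+y/4.8-.4),z)
T=lambda x,y,z: plane("top",(100+x/3.7-.4,140+y/3.7-.4),z)
c=[W(x,y,.05)[:2] for x,y in((32,110),(686,38),(753,450),(88,543))]
print("corners",np.round(c,4),[np.round(np.linalg.norm(c[i]-c[(i+1)%4]),4) for i in range(4)])
yx=np.array(c); ey=(yx[0]-yx[1])+(yx[3]-yx[2]); a=np.arctan2(ey[1],ey[0]); print("yaw of warmer y",a,"centre",yx.mean(0))
for n,p in dict(emptyrim=(172,190,.092),w1=(365,182,.05),w2=(187,415,.05),w3=(392,388,.05),button=(597,125,.066),disc=(628,338,.064),barP=(615,365,.098),barE=(700,295,.098),load=(711,377,.05),d1=(668,428,.05),d2=(604,437,.05),d3=(548,400,.05)).items(): print(n,W(*p).round(4))
k=W(628,338,.064)[:2]
for n,p in dict(load=(711,377),d1=(668,428),d2=(604,437),d3=(548,400)).items():
    d=W(*p,.05)[:2]-k; print(n,"dir",np.arctan2(d[1],d[0]).round(3))
b=W(615,365,.098)-W(700,295,.098); print("pointer dir",np.arctan2(b[1],b[0]))
for n,p in dict(A=(540,98,.07),B=(330,292,.07),C=(348,480,.07),D=(532,469,.07),jar=(560,292,.085),flask=(337,83,.095)).items(): print(n,T(*p).round(4))
t=np.array([T(*p,.022)[:2] for p in((22,245),(225,232),(240,553),(32,565))]); print("tray",t.round(3),t.mean(0))
print(rel([0.4,-.2,.2]))
E
```

```text
corners [[ 6.338e-01  6.000e-04]
 [ 6.729e-01 -3.118e-01]
 [ 4.773e-01 -3.354e-01]
 [ 4.361e-01 -2.380e-02]] [np.float64(0.3149), np.float64(0.1971), np.float64(0.3144), np.float64(0.1992)]
yaw of warmer y 1.6988068351450227 centre [ 0.55504535 -0.1675917 ]
emptyrim [ 0.5895 -0.0577  0.092 ]
w1 [ 0.6016 -0.1535  0.05  ]
w2 [ 0.4938 -0.0691  0.05  ]
w3 [ 0.5063 -0.1637  0.05  ]
button [ 0.6266 -0.2602  0.066 ]
disc [ 0.528  -0.2715  0.064 ]
barP [ 0.5122 -0.2532  0.098 ]
barE [ 0.5435 -0.2939  0.098 ]
load [ 0.5114 -0.3161  0.05  ]
d1 [ 0.4877 -0.2942  0.05  ]
d2 [ 0.4837 -0.2632  0.05  ]
d3 [ 0.5008 -0.237   0.05  ]
load dir -1.927
d1 dir -2.628
d2 dir 2.957
d3 dir 2.238
pointer dir 2.2262571709791836
A [0.6538 0.1336 0.07  ]
B [0.5387 0.2532 0.07  ]
C [0.431  0.2401 0.07  ]
D [0.4381 0.1353 0.07  ]
jar [0.5377 0.1198 0.085 ]
flask [0.6561 0.2487 0.095 ]
tray [[0.572 0.455]
 [0.581 0.327]
 [0.387 0.312]
 [0.378 0.44 ]] [0.47964583 0.38352304]
[array([-1.267,  1.436,  0.124]), 'yaw 1.891']
```

```bash
python3 - <<'E'
from h import *
print(plane("side",(525,203),0),plane("side",(560,215),0),plane("top",(500,300),0),plane("top",(525,320),0))
print(rel([.528,-.272,.25],.667),rel([.528,-.272,.15],.667))
E
```

```text
[ 0.09541603 -0.5955071   0.        ] [-0.00754201 -0.64118227  0.        ] [ 0.35734789 -0.46198189  0.        ] [ 0.30744155 -0.52704833  0.        ]
[array([-1.663,  1.002, -0.077]), 'yaw 1.891', 'turnz 1.558'] [array([-1.663,  1.001,  0.323]), 'yaw 1.891', 'turnz 1.558']
```

```bash
python3 -m creep '[[[0,0,-0.45],[0,0,0]],[[0,0,-0.45],[0,0,0]],[[0,0,-0.45],[0,0,0]],[[-0.83,0.5,-0.45],[0,0,0]],[[-0.83,0.5,-0.45],[0,0,0]],[[-0.83,0.5,-0.45],[0,0,0]],[[-0.83,0.5,-0.45],[0,0,0]],[[-0.83,0.5,-0.45],[0,0,0]]]' 0.3 40
python3 -m creep '[[[-0.9,0.54,0],[0,0,0]],[[-0.9,0.54,0],[0,0,0]],[[-0.9,0.54,0],[0,0,0]],[[-0.9,0.54,0],[0,0,0]],[[-0.9,0.54,0],[0,0,0]],[[-0.9,0.54,0],[0,0,0]],[[-0.9,0.54,0],[0,0,0]],[[-0.9,0.54,0],[0,0,0]]]'
python3 -m creep '[[[0,0,0.2],[0,0,1]],[[0,0,0.2],[0,0,1]],[[0,0,0.2],[0,0,1]],[[0,0,0.2],[0,0,1]],[[0,0,0.2],[0,0,1]],[[0,0,0.2],[0,0,1]],[[0,0,0.2],[0,0,1]],[[0,0,0.2],[0,0,1]]]'
python3 -c "
from h import *
print(rel([.528,-.272,.15],.667),robot.get_state())"
```

```text
time: 0.77
tcp_pos: [0.3484, -0.4809, 0.3435]
orientation: [-0.0, -0.159, 0.987, 0.0]
force: [1.1, 0.2, -0.1]
gripper_width: 0.654
finger_force: 0.0
time: 1.43
tcp_pos: [0.5208, -0.2809, 0.3429]
orientation: [-0.0, -0.161, 0.987, 0.0]
force: [-0.5, 0.1, -0.9]
gripper_width: 0.649
finger_force: 0.0
time: 2.1
tcp_pos: [0.5183, -0.2842, 0.2936]
orientation: [-0.0, 0.232, 0.973, 0.0]
force: [-0.1, 0.2, -0.7]
gripper_width: 0.652
finger_force: 0.0
[array([-0.013,  0.061,  0.574]), 'yaw 1.103', 'turnz 0.555'] {'time': 2.1, 'q': array([-1.71242465e-01,  1.87924387e-01, -8.04548352e-02, -8.84336955e-05,
       -1.30302272e+00, -1.86751478e+00]), 'qvel': array([ 0.00385225, -0.00011766,  0.00027705,  0.00056032, -0.00031279,
        0.08948659]), 'joint_efforts': array([ 9.91912396e-02, -4.54996240e+01,  3.01385021e+01,  7.11955369e+00,
        2.15172011e-03, -1.02643568e+00]), 'tcp_pos': array([ 0.51830745, -0.28424874,  0.29355965]), 'orientation': array([-3.04883999e-04,  2.31862730e-01,  9.72748467e-01,  2.35686221e-05]), 'force': array([-0.14460981,  0.18335994, -0.74783223]), 'ft_torque': array([0.01293653, 0.05701004, 0.0114312 ]), 'finger_force': 0.0, 'gripper_width': 0.6519024303269599}
```

```bash
python3 -m creep '[[[-0.013,0.061,0.4],[0,0,0.555]],[[-0.013,0.061,0.4],[0,0,0.555]],[[-0.013,0.061,0.4],[0,0,0.555]],[[-0.013,0.061,0.4],[0,0,0.555]],[[-0.013,0.061,0.4],[0,0,0.555]],[[-0.013,0.061,0.4],[0,0,0.555]],[[-0.013,0.061,0.4],[0,0,0.555]]]'
python3 - <<'E'
from h import *
print(rel([.528,-.272,.072],.667)); snap("top","k1.png",(380,150,480,260),5); snap("side","k1s.png",(310,100,410,200),5)
E
```

```text
time: 2.68
tcp_pos: [0.529, -0.272, 0.1947]
orientation: [0.001, 0.434, 0.901, 0.0]
force: [0.1, 0.2, -0.7]
gripper_width: 0.651
finger_force: 0.0
[array([ 0.003, -0.004,  0.491]), 'yaw 0.672', 'turnz 0.007']
```

View pics/k1s.png

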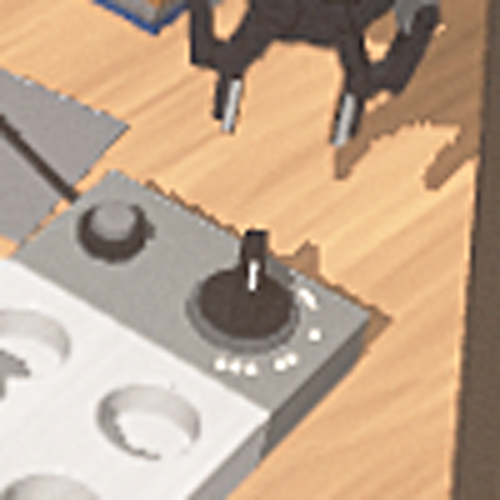

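The side view shows the knob at (245,290) in the crop. The open fingers at (230,110) and (345,120) sit above it and straddle the bar, so I'll descend and grip.

```bash
python3 -m creep '[[[0,0,0.16],[0,0,0]],[[0,0,0.32],[0,0,0]],[[0,0,0.4],[0,0,0]],[[0,0,0.48],[0,0,0]],[[0,0,0.48],[0,0,0]],[[0,0,0.48],[0,0,0]]]'
python3 -m creep '[[[0,0,0],[0,0,0]],[[0,0,0],[0,0,0]],[[0,0,0],[0,0,0]],[[0,0,0],[0,0,0]],[[0,0,0],[0,0,0]],[[0,0,0],[0,0,0]],[[0,0,0],[0,0,0]],[[0,0,0],[0,0,0]]]' -1 40
```

```text
time: 3.28
tcp_pos: [0.5285, -0.2717, 0.0738]
orientation: [-0.001, 0.435, 0.9, -0.0]
force: [0.2, -0.5, 0.4]
gripper_width: 0.647
finger_force: 0.0
time: 3.95
tcp_pos: [0.5287, -0.2725, 0.0756]
orientation: [0.001, 0.435, 0.9, -0.0]
force: [-3.8, -2.8, 6.9]
gripper_width: 0.151
finger_force: 41.6
```

```bash
R='[[[0,0,-0.01],[0,0,-0.13]],[[0,0,-0.01],[0,0,-0.26]],[[0,0,-0.01],[0,0,-0.39]],[[0,0,-0.01],[0,0,-0.52]],[[0,0,-0.01],[0,0,-0.65]],[[0,0,-0.01],[0,0,-0.78]],[[0,0,-0.01],[0,0,-0.89]],[[0,0,-0.01],[0,0,-0.89]]]'; true
python3 -m creep '[[[0,0,-0.01],[0,0,-0.13]],[[0,0,-0.01],[0,0,-0.26]],[[0,0,-0.01],[0,0,-0.39]],[[0,0,-0.01],[0,0,-0.52]],[[0,0,-0.01],[0,0,-0.65]],[[0,0,-0.01],[0,0,-0.78]],[[0,0,-0.01],[0,0,-0.89]],[[0,0,-0.01],[0,0,-0.89]]]'
python3 -m creep '[[[0,0,0],[0,0,-0.13]],[[0,0,0],[0,0,-0.26]],[[0,0,0],[0,0,-0.39]],[[0,0,0],[0,0,-0.52]],[[0,0,0],[0,0,-0.65]],[[0,0,0],[0,0,-0.78]],[[0,0,0],[0,0,-0.89]],[[0,0,0],[0,0,-0.89]]]'
python3 -m creep '[[[0,0,0],[0,0,-0.13]],[[0,0,0],[0,0,-0.26]],[[0,0,0],[0,0,-0.39]],[[0,0,0],[0,0,-0.52]],[[0,0,0],[0,0,-0.65]],[[0,0,0],[0,0,-0.78]],[[0,0,0],[0,0,-0.89]],[[0,0,0],[0,0,-0.89]]]'
python3 -c "
from h import *
print(rel([.528,-.272,.072],.667+2.094),robot.get_state()['q'])"
```

```text
time: 4.62
tcp_pos: [0.5282, -0.2728, 0.0758]
orientation: [-0.0, 0.099, 0.995, -0.001]
force: [1.8, -10.9, -11.4]
gripper_width: 0.157
finger_force: 42.2
time: 5.28
tcp_pos: [0.5283, -0.2734, 0.0758]
orientation: [-0.0, -0.248, 0.969, -0.001]
force: [2.3, -13.6, -12.8]
gripper_width: 0.157
finger_force: 42.0
time: 5.95
tcp_pos: [0.5287, -0.2738, 0.0759]
orientation: [-0.001, -0.565, 0.825, -0.001]
force: [3.4, -15.8, -15.0]
gripper_width: 0.151
finger_force: 41.7
[array([-0.006,  0.005,  0.015]), 'yaw 2.771', 'turnz 0.013'] [-0.14837877  0.37181523 -0.36222851  0.00296843 -0.83618115 -0.22373077]
```

```bash
python3 -m creep '[[[0,0,0],[0,0,0]],[[0,0,0],[0,0,0]],[[0,0,0],[0,0,0]],[[0,0,0],[0,0,0]],[[0,0,-0.2],[0,0,0]],[[0,0,-0.4],[0,0,0]],[[0,0,-0.5],[0,0,0]],[[0,0,-0.5],[0,0,0]]]' 0.5 40
python3 - <<'E'
from h import *
print(rel([.589,-.058,.16],2.484)); snap("top","k2.png",(295,150,470,280),4.5)
E
```

```text
time: 6.62
tcp_pos: [0.5329, -0.273, 0.2112]
orientation: [0.004, -0.564, 0.826, -0.006]
force: [1.9, -1.2, 1.2]
gripper_width: 0.747
finger_force: 0.0
[array([-0.883,  0.108,  0.203]), 'yaw 2.768', 'turnz 0.362']
```

View pics/k2.png

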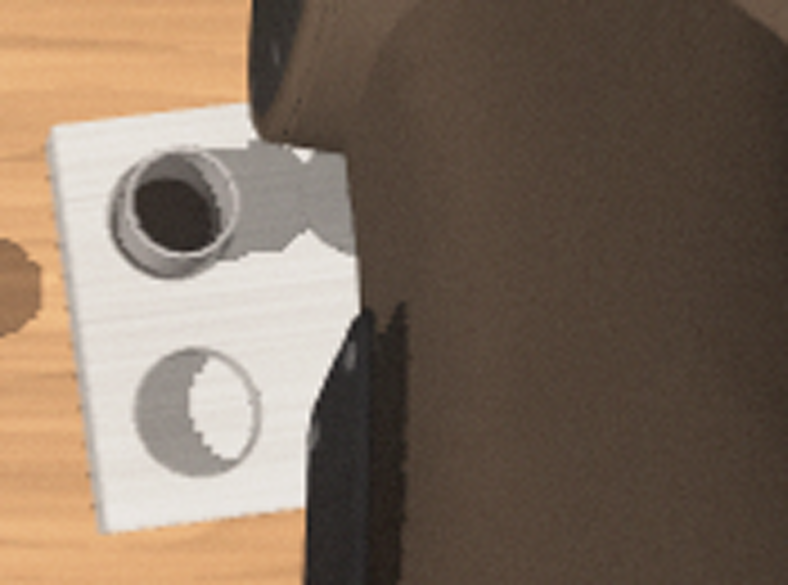

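The arm hides the knob here; the empty tin is still at (180,210) in the crop, unmoved. I'll move over it and check the knob from there.

```bash
python3 -m creep '[[[-0.883,0.108,0.1],[0,0,0.362]],[[-0.883,0.108,0.1],[0,0,0.362]],[[-0.883,0.108,0.1],[0,0,0.362]],[[-0.883,0.108,0.1],[0,0,0.362]],[[-0.883,0.108,0.1],[0,0,0.362]],[[-0.883,0.108,0.1],[0,0,0.362]],[[-0.883,0.108,0.1],[0,0,0.362]],[[-0.883,0.108,0.1],[0,0,0.362]]]' 0.8 30
python3 - <<'E'
from h import *
print(rel([.589,-.058,.065],2.484)); im=snap("top"); im2=snap("side")
a=cv2.resize(im[180:270,390:470],None,fx=5,fy=5,interpolation=2); b=cv2.resize(im2[130:220,300:380],None,fx=5,fy=5,interpolation=2)
cv2.imwrite("pics/k3.png",np.hstack([a,b]))
E
```

```text
time: 7.33
tcp_pos: [0.5843, -0.0546, 0.1758]
orientation: [-0.0, -0.441, 0.897, 0.0]
force: [-0.7, -0.1, 0.6]
gripper_width: 0.901
finger_force: 0.0
[array([-0.001, -0.023,  0.443]), 'yaw 2.485', 'turnz 0.001']
```

View pics/k3.png

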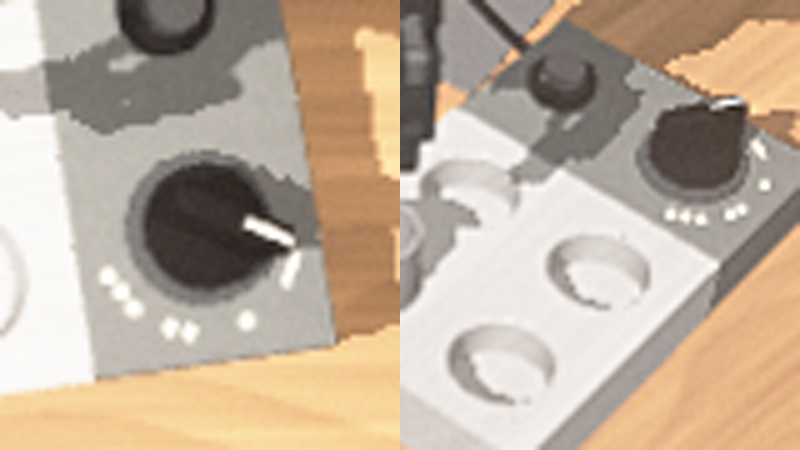

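The knob pointer in the left view runs (245,222)→(293,240), about -1.93 rad, which matches the load mark. Next I'll pick up the empty.

```bash
python3 -m creep '[[[0,-0.023,0.15],[0,0,0]],[[0,-0.023,0.3],[0,0,0]],[[0,-0.023,0.4],[0,0,0]],[[0,-0.023,0.443],[0,0,0]],[[0,-0.023,0.443],[0,0,0]],[[0,-0.023,0.443],[0,0,0]]]'
python3 -m creep '[[[0,0,0],[0,0,0]],[[0,0,0],[0,0,0]],[[0,0,0],[0,0,0]],[[0,0,0],[0,0,0]],[[0,0,0],[0,0,0]],[[0,0,0],[0,0,0]],[[0,0,0],[0,0,0]],[[0,0,0],[0,0,0]]]' -1 30
python3 -m creep '[[[0,0,-0.1],[0,0,0]],[[0,0,-0.2],[0,0,0]],[[0,0,-0.3],[0,0,0]],[[0,0,-0.4],[0,0,0]],[[0,0,-0.5],[0,0,0]],[[0,0,-0.5],[0,0,0]],[[0,0,-0.5],[0,0,0]]]'
python3 -c "
from h import *
print(rel([.4796,.3855,.17],2.484),rel([.4796,.3855,.043],2.484))"
```

```text
time: 7.93
tcp_pos: [0.5894, -0.0606, 0.0662]
orientation: [-0.0, -0.44, 0.898, -0.0]
force: [0.4, 0.1, 0.9]
gripper_width: 0.9
finger_force: 0.0
time: 8.6
tcp_pos: [0.5904, -0.0597, 0.0677]
orientation: [0.002, -0.44, 0.898, -0.001]
force: [-1.2, -0.3, 7.1]
gripper_width: 0.607
finger_force: 31.3
time: 9.18
tcp_pos: [0.59, -0.0595, 0.193]
orientation: [0.002, -0.44, 0.898, -0.001]
force: [-0.0, -0.3, -1.9]
gripper_width: 0.605
finger_force: 32.3
[array([-1.136,  1.44 ,  0.092]), 'yaw 2.482', 'turnz -0.002'] [array([-1.134,  1.441,  0.6  ]), 'yaw 2.482', 'turnz -0.002']
```

```bash
python3 -m creep '[[[-0.57,0.72,0],[0,0,0]],[[-0.57,0.72,0],[0,0,0]],[[-0.57,0.72,0],[0,0,0]],[[-0.57,0.72,0],[0,0,0]],[[-0.57,0.72,0],[0,0,0]],[[-0.57,0.72,0],[0,0,0]],[[-0.57,0.72,0],[0,0,0]]]'
python3 -m creep '[[[-0.566,0.72,0],[0,0,0]],[[-0.566,0.72,0],[0,0,0]],[[-0.566,0.72,0],[0,0,0]],[[-0.566,0.72,0],[0,0,0]],[[-0.566,0.72,0],[0,0,0]],[[-0.566,0.72,0],[0,0,0]],[[-0.566,0.72,0],[0,0,0]],[[-0.566,0.72,0],[0,0,0]]]'
python3 -c "
from h import *
print(rel([.4796,.3855,.0515],2.484))"
```

```text
time: 9.77
tcp_pos: [0.5328, 0.1668, 0.1898]
orientation: [-0.0, -0.442, 0.897, 0.0]
force: [0.7, 1.1, -1.4]
gripper_width: 0.608
finger_force: 32.3
time: 10.43
tcp_pos: [0.4777, 0.3858, 0.1893]
orientation: [-0.001, -0.441, 0.898, -0.0]
force: [0.5, -0.9, -1.0]
gripper_width: 0.608
finger_force: 32.3
[array([-0.005, -0.007,  0.551]), 'yaw 2.484', 'turnz -0.000']
```

```bash
python3 -m creep '[[[0,0,0.15],[0,0,0]],[[0,0,0.3],[0,0,0]],[[0,0,0.4],[0,0,0]],[[0,0,0.48],[0,0,0]],[[0,0,0.52],[0,0,0]],[[0,0,0.55],[0,0,0]],[[0,0,0.55],[0,0,0]],[[0,0,0.55],[0,0,0]]]'
python3 -m creep '[[[0,0,0],[0,0,0]],[[0,0,0],[0,0,0]],[[0,0,0],[0,0,0]],[[0,0,0],[0,0,0]],[[0,0,-0.1],[0,0,0]],[[0,0,-0.3],[0,0,0]],[[0,0,-0.5],[0,0,0]],[[0,0,-0.5],[0,0,0]]]' 0.7
python3 - <<'E'
from h import *
im=snap("top"); cv2.imwrite("top1.png",im); s=snap("side"); cv2.imwrite("side1.png",s)
cv2.imwrite("pics/t1.png",np.vstack([cv2.resize(im[130:310,90:330],(800,600))[:300*2:2,::2],cv2.resize(s[150:370,130:370],(400,300))]))
print(robot.get_state()["tcp_pos"],rel([.431,.240,.15],2.484),rel([.5387,.2532,.15],2.484))
E
```

```text
time: 11.1
tcp_pos: [0.4792, 0.3852, 0.0538]
orientation: [0.0, -0.44, 0.898, 0.0]
force: [0.4, 0.5, -0.5]
gripper_width: 0.611
finger_force: 32.3
time: 11.77
tcp_pos: [0.4804, 0.3869, 0.1846]
orientation: [0.004, -0.441, 0.898, 0.001]
force: [0.7, 0.8, 1.1]
gripper_width: 0.846
finger_force: 0.0
[0.48022824 0.38722315 0.1835009 ] [array([ 0.587, -0.205,  0.129]), 'yaw 2.483', 'turnz -0.002'] [array([ 0.282, -0.513,  0.132]), 'yaw 2.483', 'turnz -0.002']
```

View pics/t1.png

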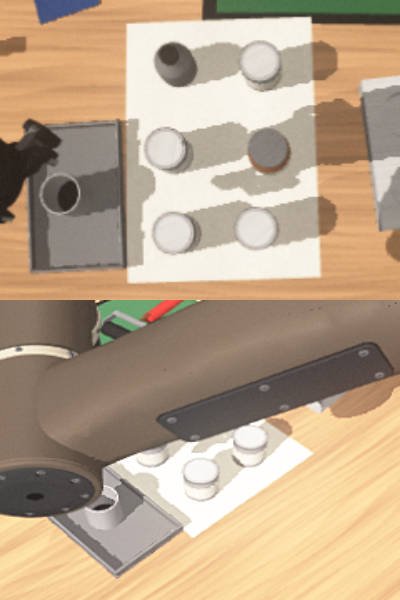

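The empty stands upright in the tray at (60,195), and all the other items are where they were. I'll check the lids with Hough circles and move over tin C.

```bash
cat >> h.py <<'E'
def lids(im,z=.07,box=(160,135,480,300)):
    x0,y0,x1,y1=box; g=cv2.resize(cv2.cvtColor(im[y0:y1,x0:x1],cv2.COLOR_BGR2GRAY),None,fx=4,fy=4,interpolation=2)
    c=cv2.HoughCircles(cv2.GaussianBlur(g,(5,5),0),cv2.HOUGH_GRADIENT,1.5,80,param1=80,param2=30,minRadius=44,maxRadius=60)
    return [] if c is None else [(plane("top",(x0+(u+.5)/4-.5,y0+(v+.5)/4-.5),z)[:2].round(4).tolist(),round(float(r)/4,1)) for u,v,r in c[0]]
E
python3 -m creep '[[[0.587,-0.205,0],[0,0,0]],[[0.587,-0.205,0],[0,0,0]],[[0.587,-0.205,0],[0,0,0]],[[0.587,-0.205,0],[0,0,0]],[[0.587,-0.205,0],[0,0,0]],[[0.587,-0.205,0],[0,0,0]]]' 0.8
python3 - <<'E'
from h import *
for l in lids(cv2.imread("top1.png")): print(l)
print(rel([.431,.240,.037],2.484))
E
```

```text
time: 12.37
tcp_pos: [0.4287, 0.2366, 0.1787]
orientation: [0.001, -0.44, 0.898, 0.0]
force: [-0.7, 0.9, -0.2]
gripper_width: 0.902
finger_force: 0.0
([0.6524, 0.1333], 13.1)
([0.4909, -0.0656], 14.8)
([0.4371, 0.1344], 13.1)
([0.4307, 0.2395], 13.1)
([0.5389, 0.2534], 13.1)
([0.5365, 0.1212], 13.1)
([0.5838, -0.053], 14.8)
([0.6528, 0.2465], 11.8)
([0.5253, -0.2679], 14.8)
([0.5031, -0.1585], 14.8)
([0.6555, 0.0611], 12.2)
([0.5945, -0.1509], 12.2)
[array([-0.016,  0.001,  0.567]), 'yaw 2.481', 'turnz -0.004']
```

```bash
python3 -m creep '[[[-0.016,0,0.15],[0,0,0]],[[-0.016,0,0.3],[0,0,0]],[[-0.016,0,0.4],[0,0,0]],[[-0.016,0,0.5],[0,0,0]],[[-0.016,0,0.56],[0,0,0]],[[-0.016,0,0.567],[0,0,0]],[[-0.016,0,0.567],[0,0,0]]]'
python3 -m creep '[[[0,0,0],[0,0,0]],[[0,0,0],[0,0,0]],[[0,0,0],[0,0,0]],[[0,0,0],[0,0,0]],[[0,0,0],[0,0,0]],[[0,0,0],[0,0,0]],[[0,0,0],[0,0,0]],[[0,0,0],[0,0,0]]]' -1 50
python3 -m creep '[[[0,0,-0.1],[0,0,0]],[[0,0,-0.25],[0,0,0]],[[0,0,-0.4],[0,0,0]],[[0,0,-0.55],[0,0,0]],[[0,0,-0.6],[0,0,0]],[[0,0,-0.6],[0,0,0]],[[0,0,-0.6],[0,0,0]]]'
python3 -c "
from h import *
print(rel([.6014,-.1535,.18],2.484),rel([.6014,-.1535,.18],2.484))"
```

```text
time: 12.95
tcp_pos: [0.4315, 0.2412, 0.0354]
orientation: [-0.001, -0.44, 0.898, -0.001]
force: [0.1, 0.8, 0.6]
gripper_width: 0.906
finger_force: 0.0
time: 13.62
tcp_pos: [0.4324, 0.242, 0.0377]
orientation: [0.001, -0.44, 0.898, 0.001]
force: [-1.4, 0.8, 6.5]
gripper_width: 0.614
finger_force: 52.6
time: 14.2
tcp_pos: [0.4313, 0.2411, 0.1869]
orientation: [0.001, -0.44, 0.898, 0.001]
force: [-0.6, -0.1, -3.9]
gripper_width: 0.621
finger_force: 54.1
[array([ 0.83 , -1.505,  0.025]), 'yaw 2.482', 'turnz -0.003'] [array([ 0.83 , -1.505,  0.025]), 'yaw 2.482', 'turnz -0.003']
```

```bash
python3 -m creep '[[[0.415,-0.752,0],[0,0,0]],[[0.415,-0.752,0],[0,0,0]],[[0.415,-0.752,0],[0,0,0]],[[0.415,-0.752,0],[0,0,0]],[[0.415,-0.752,0],[0,0,0]],[[0.415,-0.752,0],[0,0,0]],[[0.415,-0.752,0],[0,0,0]]]'
python3 -m creep '[[[0.415,-0.752,0],[0,0,0]],[[0.415,-0.752,0],[0,0,0]],[[0.415,-0.752,0],[0,0,0]],[[0.415,-0.752,0],[0,0,0]],[[0.415,-0.752,0],[0,0,0]],[[0.415,-0.752,0],[0,0,0]],[[0.415,-0.752,0],[0,0,0]],[[0.415,-0.752,0],[0,0,0]]]'
python3 -c "
from h import *
print(rel([.6014,-.1535,.0605],2.484))"
```

```text
time: 14.78
tcp_pos: [0.5159, 0.0408, 0.1839]
orientation: [-0.002, -0.438, 0.899, 0.0]
force: [0.3, 0.6, -3.6]
gripper_width: 0.614
finger_force: 54.5
time: 15.45
tcp_pos: [0.6006, -0.1531, 0.1841]
orientation: [-0.001, -0.439, 0.898, 0.001]
force: [0.2, 0.2, -2.8]
gripper_width: 0.613
finger_force: 55.0
[array([-0.002, -0.005,  0.494]), 'yaw 2.481', 'turnz -0.004']
```

```bash
python3 -m creep '[[[-0.002,-0.005,0.15],[0,0,0]],[[-0.002,-0.005,0.28],[0,0,0]],[[-0.002,-0.005,0.34],[0,0,0]],[[-0.002,-0.005,0.37],[0,0,0]],[[-0.002,-0.005,0.4],[0,0,0]],[[-0.002,-0.005,0.42],[0,0,0]],[[-0.002,-0.005,0.42],[0,0,0]]]'
python3 -m creep '[[[0,0,0.02],[0,0,0]],[[0,0,0.04],[0,0,0]],[[0,0,0.06],[0,0,0]],[[0,0,0.075],[0,0,0]],[[0,0,0.075],[0,0,0]]]'
```

```text
time: 16.03
tcp_pos: [0.6029, -0.1531, 0.0812]
orientation: [0.0, -0.44, 0.898, 0.0]
force: [-0.5, -0.1, -2.6]
gripper_width: 0.616
finger_force: 54.9
time: 16.45
tcp_pos: [0.6022, -0.1538, 0.0616]
orientation: [-0.001, -0.44, 0.898, 0.0]
force: [-0.3, 0.7, -2.2]
gripper_width: 0.616
finger_force: 54.9
```

```bash
python3 -m creep '[[[0,0,0.005],[0,0,0]],[[0,0,0.005],[0,0,0]],[[0,0,0.005],[0,0,0]],[[0,0,0.005],[0,0,0]],[[0,0,-0.1],[0,0,0]],[[0,0,-0.3],[0,0,0]],[[0,0,-0.45],[0,0,0]],[[0,0,-0.45],[0,0,0]]]' 0.7
python3 - <<'E'
from h import *
im=snap("top"); cv2.imwrite("top2.png",im)
for l in lids(im): print(l)
print(rel([.4376,.135,.16],2.484))
E
```

```text
time: 17.12
tcp_pos: [0.607, -0.1545, 0.1839]
orientation: [0.005, -0.441, 0.898, -0.004]
force: [1.1, -0.4, 1.9]
gripper_width: 0.851
finger_force: 0.0
([0.4371, 0.1351], 13.4)
([0.5373, 0.2533], 13.5)
([0.5277, -0.2697], 12.7)
([0.5357, 0.1204], 12.7)
([0.6511, 0.2464], 12.2)
([0.6541, 0.1333], 11.9)
([0.5039, -0.1568], 14.8)
([0.6037, -0.1569], 13.6)
[array([-0.501,  1.242,  0.078]), 'yaw 2.483', 'turnz -0.002']
```

```bash
python3 -m creep '[[[-0.25,0.62,0],[0,0,0]],[[-0.25,0.62,0],[0,0,0]],[[-0.25,0.62,0],[0,0,0]],[[-0.25,0.62,0],[0,0,0]],[[-0.25,0.62,0],[0,0,0]],[[-0.25,0.62,0],[0,0,0]]]' 0.8
python3 -m creep '[[[-0.25,0.62,0],[0,0,0]],[[-0.25,0.62,0],[0,0,0]],[[-0.25,0.62,0],[0,0,0]],[[-0.25,0.62,0],[0,0,0]],[[-0.25,0.62,0],[0,0,0]],[[-0.25,0.62,0],[0,0,0]],[[-0.25,0.62,0],[0,0,0]]]'
python3 -c "
from h import *
print(rel([.4376,.135,.037],2.484))"
```

```text
time: 17.67
tcp_pos: [0.5181, -0.0075, 0.1757]
orientation: [0.001, -0.442, 0.897, -0.0]
force: [-0.0, 1.0, -0.4]
gripper_width: 0.899
finger_force: 0.0
time: 18.25
tcp_pos: [0.435, 0.1349, 0.1751]
orientation: [0.0, -0.44, 0.898, -0.0]
force: [0.4, -0.3, -0.4]
gripper_width: 0.898
finger_force: 0.0
[array([-0.007, -0.008,  0.552]), 'yaw 2.483', 'turnz -0.002']
```

```bash
python3 -m creep '[[[-0.007,-0.008,0.15],[0,0,0]],[[-0.007,-0.008,0.3],[0,0,0]],[[-0.007,-0.008,0.4],[0,0,0]],[[-0.007,-0.008,0.5],[0,0,0]],[[-0.007,-0.008,0.55],[0,0,0]],[[-0.007,-0.008,0.55],[0,0,0]],[[-0.007,-0.008,0.55],[0,0,0]]]'
python3 -m creep '[[[0,0,0],[0,0,0]],[[0,0,0],[0,0,0]],[[0,0,0],[0,0,0]],[[0,0,0],[0,0,0]],[[0,0,0],[0,0,0]],[[0,0,0],[0,0,0]],[[0,0,0],[0,0,0]],[[0,0,0],[0,0,0]]]' -1 50
python3 -m creep '[[[0,0,-0.1],[0,0,0]],[[0,0,-0.25],[0,0,0]],[[0,0,-0.4],[0,0,0]],[[0,0,-0.55],[0,0,0]],[[0,0,-0.6],[0,0,0]],[[0,0,-0.6],[0,0,0]],[[0,0,-0.6],[0,0,0]]]'
python3 -c "
from h import *
print(rel([.5062,-.1651,.18],2.484))"
```

```text
time: 18.83
tcp_pos: [0.4376, 0.1335, 0.037]
orientation: [-0.001, -0.439, 0.899, -0.0]
force: [0.7, 0.3, 0.2]
gripper_width: 0.9
finger_force: 0.0
time: 19.5
tcp_pos: [0.4381, 0.1354, 0.0389]
orientation: [0.001, -0.44, 0.898, -0.0]
force: [1.2, -3.4, 7.0]
gripper_width: 0.617
finger_force: 52.7
time: 20.08
tcp_pos: [0.4368, 0.1354, 0.1881]
orientation: [0.001, -0.44, 0.898, 0.001]
force: [-0.6, -0.7, -3.6]
gripper_width: 0.617
finger_force: 54.3
[array([ 0.78 , -0.956,  0.03 ]), 'yaw 2.482', 'turnz -0.003']
```

```bash
python3 -m creep '[[[0.78,-0.956,0],[0,0,0]],[[0.78,-0.956,0],[0,0,0]],[[0.78,-0.956,0],[0,0,0]],[[0.78,-0.956,0],[0,0,0]],[[0.78,-0.956,0],[0,0,0]],[[0.78,-0.956,0],[0,0,0]],[[0.78,-0.956,0],[0,0,0]],[[0.78,-0.956,0],[0,0,0]]]'
python3 -m creep '[[[0,0,0.02],[0,0,0]],[[0,0,0.05],[0,0,0]],[[0,0,0.1],[0,0,0]],[[0,0,0.1],[0,0,0]]]'
python3 -c "
from h import *
print(rel([.5062,-.1651,.062],2.484))"
```

```text
time: 20.75
tcp_pos: [0.5057, -0.1691, 0.1851]
orientation: [-0.002, -0.439, 0.898, 0.001]
force: [1.3, 1.3, -3.0]
gripper_width: 0.619
finger_force: 54.5
time: 21.08
tcp_pos: [0.5039, -0.1644, 0.1587]
orientation: [-0.003, -0.44, 0.898, 0.002]
force: [-0.8, 0.4, -3.7]
gripper_width: 0.614
finger_force: 54.5
[array([-0.005, -0.011,  0.387]), 'yaw 2.482', 'turnz -0.003']
```

```bash
python3 -m creep '[[[-0.005,-0.01,0.12],[0,0,0]],[[-0.005,-0.01,0.2],[0,0,0]],[[-0.005,-0.01,0.25],[0,0,0]],[[-0.005,-0.01,0.28],[0,0,0]],[[-0.005,-0.01,0.31],[0,0,0]],[[-0.005,-0.01,0.31],[0,0,0]]]'
python3 -m creep '[[[0,0,0.02],[0,0,0]],[[0,0,0.04],[0,0,0]],[[0,0,0.06],[0,0,0]],[[0,0,0.08],[0,0,0]],[[0,0,0.08],[0,0,0]]]'
```

```text
time: 21.58
tcp_pos: [0.5085, -0.1653, 0.0838]
orientation: [-0.001, -0.44, 0.898, 0.001]
force: [0.0, -0.3, -3.3]
gripper_width: 0.619
finger_force: 54.6
time: 22.0
tcp_pos: [0.5086, -0.1659, 0.0641]
orientation: [-0.001, -0.44, 0.898, 0.0]
force: [-0.1, -0.5, -3.6]
gripper_width: 0.618
finger_force: 54.6
```

Going 2 mm lower, then releasing.

```bash
python3 -m creep '[[[0,0,0.01],[0,0,0]],[[0,0,0.01],[0,0,0]],[[0,0,0.01],[0,0,0]]]'
python3 -m creep '[[[0,0,0],[0,0,0]],[[0,0,0],[0,0,0]],[[0,0,0],[0,0,0]],[[0,0,0],[0,0,0]],[[0,0,-0.1],[0,0,0]],[[0,0,-0.3],[0,0,0]],[[0,0,-0.45],[0,0,0]],[[0,0,-0.45],[0,0,0]]]' 0.7
python3 - <<'E'
from h import *
im=snap("top"); cv2.imwrite("top3.png",im)
for l in lids(im): print(l)
print(rel([.5385,.2534,.17],2.484))
E
```

```text
time: 22.25
tcp_pos: [0.5093, -0.166, 0.0626]
orientation: [0.0, -0.44, 0.898, -0.0]
force: [0.4, -0.7, -2.4]
gripper_width: 0.621
finger_force: 54.6
time: 22.92
tcp_pos: [0.5132, -0.1667, 0.1829]
orientation: [0.005, -0.441, 0.898, -0.003]
force: [0.7, 0.1, 0.5]
gripper_width: 0.846
finger_force: 0.0
([0.5389, 0.2542], 12.3)
([0.6549, 0.1341], 12.2)
([0.6528, 0.2473], 11.4)
([0.5405, 0.1236], 11.4)
[array([-1.391,  0.945,  0.042]), 'yaw 2.483', 'turnz -0.001']
```

```bash
python3 -m creep '[[[-0.695,0.472,0],[0,0,0]],[[-0.695,0.472,0],[0,0,0]],[[-0.695,0.472,0],[0,0,0]],[[-0.695,0.472,0],[0,0,0]],[[-0.695,0.472,0],[0,0,0]],[[-0.695,0.472,0],[0,0,0]],[[-0.695,0.472,0],[0,0,0]]]' 0.8
python3 -m creep '[[[-0.695,0.472,0],[0,0,0]],[[-0.695,0.472,0],[0,0,0]],[[-0.695,0.472,0],[0,0,0]],[[-0.695,0.472,0],[0,0,0]],[[-0.695,0.472,0],[0,0,0]],[[-0.695,0.472,0],[0,0,0]],[[-0.695,0.472,0],[0,0,0]],[[-0.695,0.472,0],[0,0,0]]]'
python3 -c "
from h import *
print(rel([.539,.2535,.038],2.484))
for l in lids(snap('top')): print(l)"
```

```text
time: 23.55
tcp_pos: [0.5225, 0.0459, 0.1749]
orientation: [-0.0, -0.442, 0.897, 0.0]
force: [-0.1, 0.6, 0.7]
gripper_width: 0.896
finger_force: 0.0
time: 24.22
tcp_pos: [0.5356, 0.2523, 0.1745]
orientation: [-0.001, -0.44, 0.898, -0.0]
force: [-0.1, -0.2, -0.1]
gripper_width: 0.898
finger_force: 0.0
[array([-0.013, -0.008,  0.546]), 'yaw 2.482', 'turnz -0.003']
([0.4925, -0.0665], 14.4)
([0.5104, -0.1694], 13.6)
([0.6524, 0.1341], 13.1)
([0.6037, -0.1586], 13.5)
([0.5373, 0.1212], 13.0)
([0.5397, 0.255], 12.7)
([0.5863, -0.0539], 14.4)
([0.6536, 0.2465], 11.4)
```

```bash
python3 -m creep '[[[-0.01,-0.008,0.15],[0,0,0]],[[-0.01,-0.008,0.3],[0,0,0]],[[-0.01,-0.008,0.4],[0,0,0]],[[-0.01,-0.008,0.5],[0,0,0]],[[-0.01,-0.008,0.545],[0,0,0]],[[-0.01,-0.008,0.545],[0,0,0]],[[-0.01,-0.008,0.545],[0,0,0]]]'
python3 -m creep '[[[0,0,0],[0,0,0]],[[0,0,0],[0,0,0]],[[0,0,0],[0,0,0]],[[0,0,0],[0,0,0]],[[0,0,0],[0,0,0]],[[0,0,0],[0,0,0]],[[0,0,0],[0,0,0]],[[0,0,0],[0,0,0]]]' -1 50
python3 -m creep '[[[0,0,-0.1],[0,0,0]],[[0,0,-0.25],[0,0,0]],[[0,0,-0.4],[0,0,0]],[[0,0,-0.55],[0,0,0]],[[0,0,-0.6],[0,0,0]],[[0,0,-0.6],[0,0,0]],[[0,0,-0.6],[0,0,0]]]'
python3 -c "
from h import *
print(rel([.5891,-.0580,.18],2.484))"
```

```text
time: 24.85
tcp_pos: [0.5392, 0.2531, 0.0393]
orientation: [-0.0, -0.44, 0.898, -0.0]
force: [-0.7, 0.4, 0.9]
gripper_width: 0.898
finger_force: 0.0
time: 25.52
tcp_pos: [0.5399, 0.2546, 0.041]
orientation: [0.002, -0.44, 0.898, 0.0]
force: [0.1, -2.1, 5.2]
gripper_width: 0.619
finger_force: 51.7
time: 26.1
tcp_pos: [0.5386, 0.2543, 0.1899]
orientation: [0.001, -0.44, 0.898, 0.001]
force: [-1.0, -0.1, -3.8]
gripper_width: 0.613
finger_force: 54.0
[array([ 0.863, -0.925,  0.037]), 'yaw 2.482', 'turnz -0.003']
```

```bash
python3 -m creep '[[[0.863,-0.925,0],[0,0,0]],[[0.863,-0.925,0],[0,0,0]],[[0.863,-0.925,0],[0,0,0]],[[0.863,-0.925,0],[0,0,0]],[[0.863,-0.925,0],[0,0,0]],[[0.863,-0.925,0],[0,0,0]],[[0.863,-0.925,0],[0,0,0]],[[0.863,-0.925,0],[0,0,0]]]'
python3 -m creep '[[[0,0,0.02],[0,0,0]],[[0,0,0.05],[0,0,0]],[[0,0,0.1],[0,0,0]],[[0,0,0.1],[0,0,0]]]'
python3 -c "
from h import *
print(rel([.5895,-.0585,.063],2.484))"
```

```text
time: 26.77
tcp_pos: [0.588, -0.0617, 0.1867]
orientation: [-0.002, -0.439, 0.898, 0.001]
force: [1.0, 1.4, -3.0]
gripper_width: 0.618
finger_force: 54.3
time: 27.1
tcp_pos: [0.5868, -0.0576, 0.1598]
orientation: [-0.003, -0.44, 0.898, 0.001]
force: [-1.3, -0.0, -3.9]
gripper_width: 0.618
finger_force: 54.2
[array([-0.005, -0.013,  0.387]), 'yaw 2.482', 'turnz -0.003']
```

```bash
python3 -m creep '[[[-0.004,-0.009,0.12],[0,0,0]],[[-0.004,-0.009,0.2],[0,0,0]],[[-0.004,-0.009,0.25],[0,0,0]],[[-0.004,-0.009,0.28],[0,0,0]],[[-0.004,-0.009,0.31],[0,0,0]],[[-0.004,-0.009,0.31],[0,0,0]]]'
python3 -m creep '[[[0,0,0.02],[0,0,0]],[[0,0,0.04],[0,0,0]],[[0,0,0.06],[0,0,0]],[[0,0,0.08],[0,0,0]],[[0,0,0.085],[0,0,0]],[[0,0,0.085],[0,0,0]],[[0,0,0.085],[0,0,0]]]'
```

```text
time: 27.6
tcp_pos: [0.591, -0.0582, 0.0849]
orientation: [-0.001, -0.44, 0.898, 0.0]
force: [-0.8, 0.2, -3.3]
gripper_width: 0.619
finger_force: 54.3
time: 28.18
tcp_pos: [0.5918, -0.0588, 0.0651]
orientation: [0.0, -0.44, 0.898, -0.0]
force: [0.1, 0.1, -3.3]
gripper_width: 0.619
finger_force: 54.3
```

```bash
python3 -m creep '[[[0,0,0.008],[0,0,0]],[[0,0,0.008],[0,0,0]],[[0,0,0.008],[0,0,0]]]'
python3 -m creep '[[[0,0,0],[0,0,0]],[[0,0,0],[0,0,0]],[[0,0,0],[0,0,0]],[[0,0,0],[0,0,0]],[[0,0,-0.1],[0,0,0]],[[0,0,-0.3],[0,0,0]],[[0,0,-0.45],[0,0,0]],[[0,0,-0.45],[0,0,0]]]' 0.7
python3 - <<'E'
from h import *
im=snap("top"); cv2.imwrite("top4.png",im)
for l in lids(im): print(l)
print(rel([.6535,.1338,.17],2.484))
E
```

```text
time: 28.43
tcp_pos: [0.5918, -0.0587, 0.0632]
orientation: [0.0, -0.44, 0.898, -0.0]
force: [-0.2, 0.3, -2.3]
gripper_width: 0.617
finger_force: 54.3
time: 29.1
tcp_pos: [0.5958, -0.0588, 0.184]
orientation: [0.005, -0.441, 0.898, -0.003]
force: [1.3, -0.6, 1.6]
gripper_width: 0.847
finger_force: 0.0
([0.5112, -0.1677], 13.1)
([0.5278, -0.2714], 13.1)
([0.4941, -0.0649], 13.1)
([0.6054, -0.1612], 12.1)
([0.5879, -0.0531], 12.7)
([0.6192, -0.259], 12.5)
[array([-0.752,  0.286,  0.05 ]), 'yaw 2.483', 'turnz -0.002']
```

```bash
python3 -m creep '[[[-0.752,0.286,0],[0,0,0]],[[-0.752,0.286,0],[0,0,0]],[[-0.752,0.286,0],[0,0,0]],[[-0.752,0.286,0],[0,0,0]],[[-0.752,0.286,0],[0,0,0]],[[-0.752,0.286,0],[0,0,0]],[[-0.752,0.286,0],[0,0,0]],[[-0.752,0.286,0],[0,0,0]]]' 0.8
python3 - <<'E'
from h import *
im=snap("top"); s=snap("side"); print(rel([.6535,.1338,.038],2.484))
for l in lids(im): print(l)
cv2.imwrite("pics/a.png",np.hstack([cv2.resize(im[135:315,90:340],(400,300)),cv2.resize(s[165:345,150:400],(400,300))]))
E
```

```text
time: 29.82
tcp_pos: [0.65, 0.1337, 0.1749]
orientation: [-0.001, -0.44, 0.898, 0.0]
force: [-0.8, 0.3, 0.4]
gripper_width: 0.899
finger_force: 0.0
[array([-0.012, -0.008,  0.55 ]), 'yaw 2.481', 'turnz -0.004']
([0.4925, -0.0657], 14.0)
([0.5055, -0.1618], 14.8)
([0.5879, -0.0555], 14.8)
([0.5278, -0.2714], 13.1)
([0.5405, 0.1228], 11.4)
([0.6524, 0.1333], 13.1)
([0.6054, -0.1562], 13.1)
([0.6436, 0.2396], 11.1)
([0.62, -0.2539], 11.6)
```

View pics/a.png

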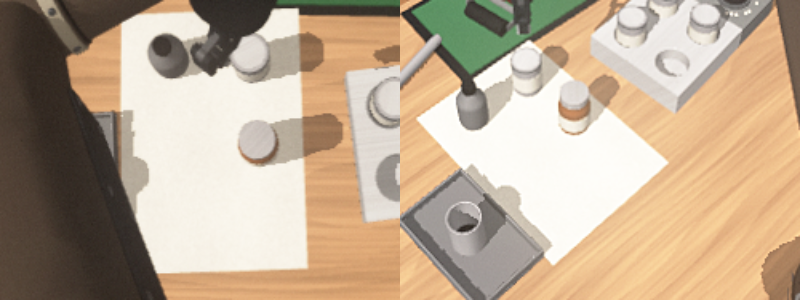

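Tin A is unmoved at (248,57) on the left. On the right, the three tins stand in their wells and the empty is upright in the tray. Picking A.

```bash
python3 -m creep '[[[-0.01,-0.008,0.15],[0,0,0]],[[-0.01,-0.008,0.3],[0,0,0]],[[-0.01,-0.008,0.4],[0,0,0]],[[-0.01,-0.008,0.5],[0,0,0]],[[-0.01,-0.008,0.545],[0,0,0]],[[-0.01,-0.008,0.545],[0,0,0]],[[-0.01,-0.008,0.545],[0,0,0]]]'
python3 -m creep '[[[0,0,0],[0,0,0]],[[0,0,0],[0,0,0]],[[0,0,0],[0,0,0]],[[0,0,0],[0,0,0]],[[0,0,0],[0,0,0]],[[0,0,0],[0,0,0]],[[0,0,0],[0,0,0]],[[0,0,0],[0,0,0]]]' -1 50
python3 -m creep '[[[0,0,-0.1],[0,0,0]],[[0,0,-0.25],[0,0,0]],[[0,0,-0.4],[0,0,0]],[[0,0,-0.55],[0,0,0]],[[0,0,-0.6],[0,0,0]],[[0,0,-0.6],[0,0,0]],[[0,0,-0.6],[0,0,0]]]'
python3 -c "
from h import *
print(rel([.4948,-.0697,.18],2.484))"
```

```text
time: 30.5
tcp_pos: [0.6539, 0.1336, 0.0398]
orientation: [-0.0, -0.44, 0.898, -0.0]
force: [0.1, 0.4, 0.6]
gripper_width: 0.9
finger_force: 0.0
time: 31.17
tcp_pos: [0.6549, 0.1348, 0.0418]
orientation: [0.002, -0.44, 0.898, -0.0]
force: [0.4, -0.3, 7.0]
gripper_width: 0.616
finger_force: 52.3
time: 31.75
tcp_pos: [0.6535, 0.1347, 0.1904]
orientation: [0.001, -0.44, 0.898, 0.0]
force: [0.6, 0.3, -2.9]
gripper_width: 0.621
finger_force: 53.7
[array([1.035, 0.   , 0.039]), 'yaw 2.482', 'turnz -0.003']
```

```bash
python3 -m creep '[[[1,0,0],[0,0,0]],[[1,0,0],[0,0,0]],[[1,0,0],[0,0,0]],[[1,0,0],[0,0,0]],[[1,0,0],[0,0,0]],[[1,0,0],[0,0,0]],[[1,0,0],[0,0,0]]]'
python3 -m creep '[[[0.03,0,0.02],[0,0,0]],[[0.03,0,0.05],[0,0,0]],[[0.03,0,0.1],[0,0,0]],[[0.03,0,0.1],[0,0,0]]]'
python3 -c "
from h import *
print(rel([.4948,-.0697,.064],2.484))"
```

```text
time: 32.33
tcp_pos: [0.4939, -0.0671, 0.1875]
orientation: [-0.003, -0.438, 0.899, 0.001]
force: [-0.4, 0.5, -3.8]
gripper_width: 0.618
finger_force: 53.6
time: 32.67
tcp_pos: [0.4942, -0.0687, 0.1608]
orientation: [-0.002, -0.44, 0.898, 0.001]
force: [-0.1, 0.2, -2.6]
gripper_width: 0.615
finger_force: 53.5
[array([ 0.   , -0.006,  0.387]), 'yaw 2.482', 'turnz -0.003']
```

```bash
python3 -m creep '[[[0,-0.003,0.12],[0,0,0]],[[0,-0.003,0.2],[0,0,0]],[[0,-0.003,0.25],[0,0,0]],[[0,-0.003,0.28],[0,0,0]],[[0,-0.003,0.31],[0,0,0]],[[0,-0.003,0.31],[0,0,0]]]'
python3 -m creep '[[[0,0,0.02],[0,0,0]],[[0,0,0.04],[0,0,0]],[[0,0,0.06],[0,0,0]],[[0,0,0.08],[0,0,0]],[[0,0,0.09],[0,0,0]],[[0,0,0.09],[0,0,0]],[[0,0,0.09],[0,0,0]]]'
```

```text
time: 33.17
tcp_pos: [0.4959, -0.0693, 0.0854]
orientation: [-0.001, -0.44, 0.898, 0.0]
force: [-0.1, 0.5, -2.2]
gripper_width: 0.616
finger_force: 53.6
time: 33.75
tcp_pos: [0.4964, -0.0696, 0.0643]
orientation: [0.0, -0.44, 0.898, -0.0]
force: [0.4, 0.3, -2.3]
gripper_width: 0.613
finger_force: 53.6
```

```bash
python3 -m creep '[[[0,0,0.003],[0,0,0]],[[0,0,0.003],[0,0,0]],[[0,0,0.003],[0,0,0]],[[0,0,0.003],[0,0,0]],[[0,0,-0.1],[0,0,0]],[[0,0,-0.3],[0,0,0]],[[0,0,-0.45],[0,0,0]],[[0,0,-0.45],[0,0,0]]]' 0.7
python3 -c "
from h import *
print(rel([.5285,-.2735,.18],2.765))"
```

```text
time: 34.42
tcp_pos: [0.5003, -0.0695, 0.1844]
orientation: [0.005, -0.441, 0.898, -0.002]
force: [2.5, -0.3, -0.4]
gripper_width: 0.848
finger_force: 0.0
[array([ 0.577, -0.588,  0.018]), 'yaw 2.484', 'turnz -0.358']
```

```bash
python3 -m creep '[[[0.577,-0.588,0],[0,0,-0.358]],[[0.577,-0.588,0],[0,0,-0.358]],[[0.577,-0.588,0],[0,0,-0.358]],[[0.577,-0.588,0],[0,0,-0.358]],[[0.577,-0.588,0],[0,0,-0.358]],[[0.577,-0.588,0],[0,0,-0.358]],[[0.577,-0.588,0],[0,0,-0.358]],[[0.577,-0.588,0],[0,0,-0.358]]]' 0.3 40
python3 - <<'E'
from h import *
im=snap("top"); s=snap("side"); print(rel([.5285,-.2735,.076],2.765))
cv2.imwrite("pics/b.png",np.hstack([cv2.resize(im[130:310,90:380],(400,300)),cv2.resize(s[110:350,140:400],(400,369))[:300]]))
E
```

```text
time: 35.08
tcp_pos: [0.5237, -0.2743, 0.1764]
orientation: [-0.0, -0.561, 0.828, 0.0]
force: [0.2, -0.0, -0.2]
gripper_width: 0.655
finger_force: 0.0
[array([-0.005, -0.018,  0.403]), 'yaw 2.763', 'turnz -0.002']
```

View pics/b.png

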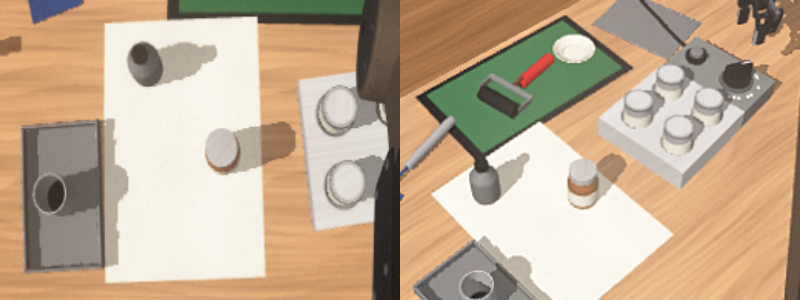

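The side view shows all four tins level in the wells, at (640,105), (672,80), (710,103) and (678,132). The empty is in the tray and the jar and flask are untouched. Next is the knob.

```bash
python3 -m creep '[[[-0.005,-0.018,0.15],[0,0,0]],[[-0.005,-0.018,0.28],[0,0,0]],[[-0.005,-0.018,0.36],[0,0,0]],[[-0.005,-0.018,0.4],[0,0,0]],[[-0.005,-0.018,0.4],[0,0,0]],[[-0.005,-0.018,0.4],[0,0,0]]]'
python3 -m creep '[[[0,0,0],[0,0,0]],[[0,0,0],[0,0,0]],[[0,0,0],[0,0,0]],[[0,0,0],[0,0,0]],[[0,0,0],[0,0,0]],[[0,0,0],[0,0,0]],[[0,0,0],[0,0,0]],[[0,0,0],[0,0,0]]]' -1 40
```

```text
time: 35.68
tcp_pos: [0.5294, -0.2736, 0.0776]
orientation: [-0.0, -0.562, 0.827, -0.0]
force: [0.4, 0.0, 1.0]
gripper_width: 0.647
finger_force: 0.0
time: 36.35
tcp_pos: [0.529, -0.2741, 0.0782]
orientation: [0.0, -0.562, 0.827, -0.0]
force: [-3.1, 3.5, 7.1]
gripper_width: 0.155
finger_force: 40.2
```

```bash
python3 -m creep '[[[0,0,0],[0,0,0.13]],[[0,0,0],[0,0,0.26]],[[0,0,0],[0,0,0.39]],[[0,0,0],[0,0,0.52]],[[0,0,0],[0,0,0.65]],[[0,0,0],[0,0,0.78]],[[0,0,0],[0,0,0.89]],[[0,0,0],[0,0,0.89]]]'
python3 -m creep '[[[0,0,0],[0,0,0.13]],[[0,0,0],[0,0,0.26]],[[0,0,0],[0,0,0.39]],[[0,0,0],[0,0,0.52]],[[0,0,0],[0,0,0.65]],[[0,0,0],[0,0,0.78]],[[0,0,0],[0,0,0.89]],[[0,0,0],[0,0,0.89]]]'
python3 -m creep '[[[0,0,0],[0,0,0]],[[0,0,0],[0,0,0]]]'
python3 -c "
from h import *
print(rel([.5285,-.2735,.076],2.765-1.396))"
```

```text
time: 37.02
tcp_pos: [0.5286, -0.2738, 0.0782]
orientation: [0.0, -0.241, 0.97, 0.0]
force: [-3.7, 4.8, 9.2]
gripper_width: 0.154
finger_force: 40.5
time: 37.68
tcp_pos: [0.5285, -0.2734, 0.0782]
orientation: [0.0, 0.105, 0.994, 0.0]
force: [-3.9, 8.2, 10.9]
gripper_width: 0.155
finger_force: 40.7
time: 37.85
tcp_pos: [0.5285, -0.2734, 0.0782]
orientation: [0.0, 0.103, 0.995, 0.0]
force: [-3.9, 7.9, 9.8]
gripper_width: 0.154
finger_force: 40.7
[array([-0.   , -0.   ,  0.009]), 'yaw 1.365', 'turnz -0.005']
```

```bash
python3 -m creep '[[[0,0,0],[0,0,0]],[[0,0,0],[0,0,0]],[[0,0,0],[0,0,0]],[[0,0,0],[0,0,0]],[[0,0,-0.1],[0,0,0]],[[0,0,-0.25],[0,0,0]],[[0,0,-0.3],[0,0,0]],[[0,0,-0.3],[0,0,0]]]' 0.3
python3 - <<'E'
from h import *
a,b=ray("top",(300+597/4.8-.4,155+125/4.8-.4)),ray("side",(332,145-.5))
A=np.c_[a[1],-b[1]]; t=np.linalg.lstsq(A,b[0]-a[0],rcond=None)[0]; print(a[0]+a[1]*t[0],b[0]+b[1]*t[1])
for z in(.06,.066,.072): print(plane("top",(424,180.6),z))
print(rel([.6266,-.2602,.15]))
E
```

```text
time: 38.52
tcp_pos: [0.5311, -0.275, 0.1561]
orientation: [0.003, 0.102, 0.995, -0.001]
force: [0.7, -0.4, 0.1]
gripper_width: 0.648
finger_force: 0.0
[ 0.62713445 -0.26099117  0.06362698] [ 0.62928229 -0.25917185  0.06346575]
[ 0.62799743 -0.26228083  0.06      ]
[ 0.62672768 -0.26025039  0.066     ]
[ 0.62545793 -0.25821995  0.072     ]
[array([-0.362,  0.136,  0.027]), 'yaw 1.366']
```

```bash
python3 -m creep '[[[-0.362,0.14,0],[0,0,0]],[[-0.362,0.14,0],[0,0,0]],[[-0.362,0.14,0],[0,0,0]],[[-0.362,0.14,0],[0,0,0]],[[-0.362,0.14,0],[0,0,0]],[[-0.362,0.14,0],[0,0,0]],[[-0.362,0.14,0],[0,0,0]],[[-0.362,0.14,0],[0,0,0]]]' -1 40
python3 - <<'E'
from h import *
im=snap("top"); s=snap("side"); print(rel([.6275,-.26,.07]))
cv2.imwrite("pics/c.png",np.hstack([cv2.resize(im[170:280,380:480],(400,440)),cv2.resize(s[100:200,290:390],(400,440))]))
E
```

```text
time: 39.18
tcp_pos: [0.6237, -0.2586, 0.152]
orientation: [0.0, 0.103, 0.995, 0.0]
force: [0.2, 0.0, -0.6]
gripper_width: -0.003
finger_force: 0.0
[array([-0.015, -0.003,  0.329]), 'yaw 1.365']
```

View pics/c.png

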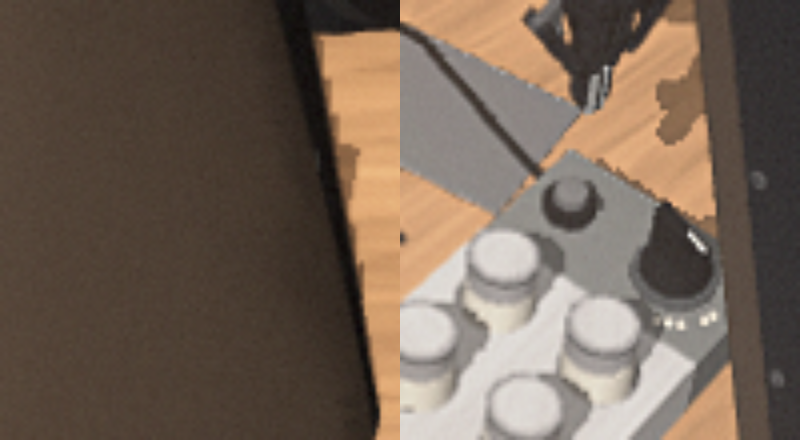

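```bash
python3 - <<'E'
from h import *
for v in(.698,1.396,2.094):
    a=-1.93-v; print(v,[proj("side",[.5285+r*np.cos(a),-.2735+r*np.sin(a),.098]).round(1) for r in(.008,.026)])
E
python3 -m creep '[[[-0.015,-0.003,0.15],[0,0,0]],[[-0.015,-0.003,0.25],[0,0,0]],[[-0.015,-0.003,0.31],[0,0,0]],[[-0.015,-0.003,0.31],[0,0,0]],[[-0.015,-0.003,0.31],[0,0,0]]]'
```

```text
0.698 [array([363.4, 152.2]), array([369.3, 153.7])]
1.396 [array([362.5, 153.2]), array([366.2, 156.8])]
2.094 [array([360.7, 153.4]), array([360.6, 157.5])]
time: 39.7
tcp_pos: [0.6276, -0.26, 0.0743]
orientation: [-0.001, 0.103, 0.995, -0.0]
force: [0.1, -0.1, 0.6]
gripper_width: 0.002
finger_force: 0.0
```

The white line in the side view ends at (362.5,153) and (366.2,156.8), which are exactly the projected pixels for 1.396, so the knob is at two dots. Pressing the button in small steps.

```bash
python3 -m creep '[[[0,0,0.02],[0,0,0]],[[0,0,0.035],[0,0,0]],[[0,0,0.05],[0,0,0]],[[0,0,0.05],[0,0,0]]]'
python3 -m creep '[[[0,0,0.01],[0,0,0]],[[0,0,0.016],[0,0,0]],[[0,0,0.016],[0,0,0]],[[0,0,0.016],[0,0,0]]]'
```

```text
time: 40.03
tcp_pos: [0.6294, -0.2604, 0.0659]
orientation: [0.002, 0.102, 0.995, -0.001]
force: [-5.0, 1.2, 17.1]
gripper_width: 0.001
finger_force: 8.8
time: 40.37
tcp_pos: [0.6296, -0.2605, 0.0655]
orientation: [0.003, 0.102, 0.995, -0.001]
force: [-13.4, 8.4, 40.8]
gripper_width: -0.001
finger_force: 20.6
```

```bash
python3 -c "
from h import *
cv2.imwrite('p1.png',snap('side'))"
python3 -m creep '[[[0,0,-0.016],[0,0,0]],[[0,0,-0.032],[0,0,0]],[[0,0,-0.032],[0,0,0]]]'
python3 -m creep '[[[0,0,-0.006],[0,0,0]],[[0,0,-0.006],[0,0,0]]]'
python3 -m creep '[[[0,0,-0.006],[0,0,0]],[[0,0,-0.006],[0,0,0]]]'
python3 -m creep '[[[0,0,-0.006],[0,0,0]],[[0,0,-0.006],[0,0,0]]]'
python3 -m creep '[[[0,0,-0.006],[0,0,0]],[[0,0,-0.006],[0,0,0]]]'
python3 -m creep '[[[0,0,-0.006],[0,0,0]],[[0,0,-0.006],[0,0,0]]]'
```

```text
time: 40.67
tcp_pos: [0.6293, -0.2603, 0.0686]
orientation: [0.002, 0.102, 0.995, -0.0]
force: [1.6, -2.9, 4.1]
gripper_width: 0.004
finger_force: 1.7
time: 40.83
tcp_pos: [0.6292, -0.2602, 0.0683]
orientation: [0.001, 0.102, 0.995, -0.0]
force: [2.1, -1.8, 3.5]
gripper_width: -0.001
finger_force: 1.8
time: 41.0
tcp_pos: [0.6286, -0.2599, 0.069]
orientation: [0.0, 0.103, 0.995, -0.0]
force: [2.2, -1.2, 3.1]
gripper_width: -0.001
finger_force: 1.6
time: 41.17
tcp_pos: [0.628, -0.2597, 0.0702]
orientation: [-0.0, 0.103, 0.995, 0.0]
force: [2.1, -1.2, 3.3]
gripper_width: -0.001
finger_force: 1.2
time: 41.33
tcp_pos: [0.6276, -0.2596, 0.0716]
orientation: [-0.0, 0.103, 0.995, 0.0]
force: [0.8, 0.0, 1.2]
gripper_width: -0.002
finger_force: 0.8
time: 41.5
tcp_pos: [0.6272, -0.2596, 0.0729]
orientation: [-0.001, 0.103, 0.995, 0.0]
force: [0.1, 0.2, -0.6]
gripper_width: 0.002
finger_force: 0.0
```

The force faded from 4 N to 0 as the tip rose from 0.0655 to about 0.072 m. That is the full 6 mm of spring travel, so the button bottomed and came back up. I'll retract and do a final check.

```bash
python3 -m creep '[[[0,0,-0.15],[0,0,0]],[[0,0,-0.3],[0,0,0]],[[0,0,-0.6],[0,0,0]],[[0.5,-0.7,-0.8],[0,0,0]],[[0.5,-0.7,-0.8],[0,0,0]],[[0.5,-0.7,-0.8],[0,0,0]],[[0.5,-0.7,-0.8],[0,0,0]],[[0.5,-0.7,-0.8],[0,0,0]]]'
python3 -m creep '[[[0,0,0],[0,0,0]],[[0,0,0],[0,0,0]],[[0,0,0],[0,0,0]],[[0,0,0],[0,0,0]]]'
python3 -c "
from h import *
a,b=snap('top'),snap('side'); cv2.imwrite('pics/d.png',np.hstack([cv2.resize(a,(400,300)),cv2.resize(b,(400,300))]))"
```

```text
time: 42.17
tcp_pos: [0.4831, -0.3919, 0.2655]
orientation: [-0.001, 0.102, 0.995, 0.0]
force: [0.1, -1.1, 0.5]
gripper_width: -0.001
finger_force: 0.0
time: 42.5
tcp_pos: [0.4853, -0.3907, 0.2642]
orientation: [-0.001, 0.102, 0.995, 0.0]
force: [0.1, 0.2, -0.1]
gripper_width: -0.004
finger_force: 0.0
```

View pics/d.png

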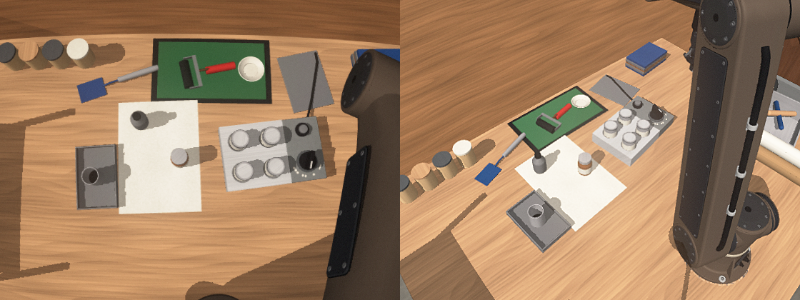

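The final view shows four tins in the wells around (256,155), the empty in the tray at (90,177), and the flask at (139,120) and jar at (179,157) upright. The robot is clear of everything.

```bash
python3 -c "
from cell import robot
print(robot.sign_off())"
```

```text
the job is handed in; nothing more can be done
None
```

I handed the job in at about 43 s: knob set to load first, the one empty upright in the tray, all four full tins seated in their own wells, selector at two dots, start button pressed fully and released, jar and bottle left upright where they stood.

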